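# Set the peak pointer of the club's pull gauge

## Robot

A 6-joint arm with a two-finger parallel gripper is mounted at the origin on the work surface. World frame = base frame: x ahead of the robot, y to its left, z up, the work surface at z = 0. Lengths are in m, angles in rad, forces in N, time in s.
With the tool pointing down it reaches from about 0.15 to 0.775 m from the base axis. Payload 6.1 kg.
Tool frame: the origin (TCP) lies between the finger pads; the fingertips stand 19 mm ahead of it and the grasp point (between the pads) is the TCP (manip.tip_reach is the z of the fingertips in the tool frame, in m); z points along the fingers, y is the line along which they close (so a half turn about z gives the same grasp; the last joint's range is limited). The gripper opens to 85 mm and grips with 20 to 120 N. Pads are 22 mm wide; open, the fingers measure 114 mm over their backs; the gripper's body (76 mm by 85 mm) begins 54 mm behind the grasp point. The pads swing forward as they close: fully open they stand 13 mm farther back than shut.
Start: joints at [-1.281, 0.126, -0.04, 1.405, 0, 1.571], TCP at [0.15, -0.503, 0.227] pointing down, gripper open.
Joint ranges: [-2.72, 2.72], [-0.95, 1.95], [-1.27, 1.35], [-1.78, 2.02], [-1.46, 1.47], [-3.14, 3.14]. Speed limits (rad/s): [2.39, 2.39, 3.01, 3.14, 3.14, 3.14].

## Interface

Orientations are given as a unit quaternion [x, y, z, w].
In Python, from plant import manip, eyes gives the robot as it stands.
- The arm moves only by the tool step_arm, never from a script. Its argument "plan" is a list of rows, each an object with "travel": the shift along the world's x, y, z normalised to -1 to 1, where 1 is 0.5 m, a list of three; "angular": the turn, a rotation vector about the world's x, y, z normalised to -1 to 1, where 1 is 360 degrees, a list of three. In form: [{"travel": [tx, ty, tz], "angular": [rx, ry, rz]}, ...]. A call has 1 to 12 rows; each row is the pose to reach, as a shift and turn from the pose commanded when the call began, turning the shorter way round; what a row does not reach only later rows make up. A row lasts 1/12 s, in which the tool goes at most 41.7 mm and 7.16 degrees, less where a joint would pass 70% of its speed; a pose out of reach is approached as far as the arm can. A call with a number of a shift or a turn outside -1 to 1 is refused whole. A call with a gripper value outside its range is refused whole. "fingers" is the opening, from -1 (shut) to 1 (fully open), set as the call begins (left out, the last holds). The fingers move at their own pace and stop on an object; "newtons" is the grip in N (left out, the last holds). Time passes only in rows, so rows that repeat a pose let the fingers close. It gives the time, the measured TCP pose, the force, the opening and the grip force at its end, in the units of the state.
- manip.sense(): the state, without advancing time (a new reading comes with each control period).
- eyes.camera(name): name is "scene" or "side" or "wrist"; returns the picture (384x512x3 uint8, blue, green, red); there is no depth.
- eyes.get_calibration(name): a dict with "intrinsics" (3x3 intrinsics, pixels), "origin" and "attitude" of the camera in the world; the wrist camera has in their place "hand_eye" (4x4, takes a point from camera to tool coordinates, whose origin is the TCP and whose axes are the flange's). Camera axes: x right, y up, looking along -z (the intrinsics and any distortion apply to the point x, -y, -z); pixel columns grow to the right and rows downward; lengths in m; the calibration is good to about 2 mm. The wrist camera is an equidistant fisheye: a pixel r from the principal point sees the ray r / f radians off the axis. A picture is of the moment at which its call begins: read the wrist's pose just before it. get_calibration takes no time and is no camera call.
- manip.job_done(): hands the job in; it is judged then, once.
Trained networks look in the newest picture that a camera, given by its name, has taken for a name from the list of things; names that differ only in an ending like _2 or _b are one class to them, and where a whole thing is asked for, a point or a joint stands for the part that bears it (a point fixed in the world has none). Each returns a list of dicts, best first, with "conf" (0 to 1); they miss things now and then, are a little off and sometimes report something else, mostly with a low value. They report only what shows in the picture. A call takes as long as a camera call.
- eyes.recognise(camera, target): "rect" ([left, top, right, bottom] in pixels, round what is visible of it).
The state is a dict: "time_s": time; "q": joint angles; "qvel": joint speeds; "tau": joint torques, N m; "tcp_pos": TCP position; "tcp_rot": TCP orientation; "wrist_force": force on the tool from outside, world axes, zero at the start; "torque": the same for the moment, N m; "grip_width": finger opening in m; "gripper_force": force on a finger pad.
Only numpy, scipy, OpenCV 4.12 (cv2) and the standard library are available. Lean on these libraries where they do the work, as an engineer would, in place of code of your own. Each camera call takes 0.05 s, during which the arm holds its last target. There are 200 camera calls.

## Task

Set the spring pull gauge on the club's desk. First clear the two-handled cup trophy out of the way of the gauge's pull: stand it upright on the bare rubber pad between or beside the other trophies on the plinth. Then draw the gauge out by its upright grip tab until the drag pointer in its slot is level with the set mark on its side wall (the pointer stays where it is pushed to and cannot be brought back, so do not overshoot), and ease the tab all the way back home without letting it snap; do not shift the set mark or disturb the other trophies, the tin or the carton.

Things in the scene. Friction and masses are not known exactly. Their poses are not given: they have to be found in the camera images.
- gauge: Desk pull gauge, fixed. Origin: on the desk straight below the grip tab's home place; the tab is pulled to the gauge's -x. From x = +60 to +245 is the housing: 74 wide, 43 high, an aluminium channel open on top (slot 46 wide between walls 13 thick, floor at height 10). Between tab and housing (52 free) runs only the rod, 10 thick, axis at height 24.
- grip_top (a point): Centre of the top face of the gauge's black upright grip tab, 75 above the desk. The tab is 16 thick along the pull (x), 36 wide across it (y), and spans heights 13 to 75; its axes are the gauge's.
- draw (a joint): How far the tab and rod are drawn out, m: 0 is home, stop at 0.115. A spring always pulls it home (about 3 N at home, 12 N at 0.1 m).
- pointer_mid (a point): Middle of the top of the drag pointer: black bar 5 (x) by 44 (y) across the slot, top at height 41. A pusher on the rod carries it to -x as the gauge is drawn (after 0 to 20 mm of free travel); it stays there when the rod goes back. While pushed, its gauge x is 200 minus the draw. Axes as the gauge's.
- mark_mid (a point): Middle of the top of the set mark: black clip 5 thick (x) on the gauge's +y wall (gauge y = +32, top at height 51, with a 16 wide skirt down the wall's outside). The pointer is level with it when both have the same x in the gauge's frame. Axes as the gauge's.
- cup: Brass cup trophy, 126 high, 350 g: square dark wood foot 60 x 60 x 28, thin stem, round bowl 52 in diameter with straight sides from height 78 to 126, and two loop handles on its +y and -y sides reaching 46 from the axis, between heights 79 and 119. Origin: centre of the foot's underside, z up. It stands in the way in front of the grip tab.
- pad: Bare black rubber pad, 90 x 90 x 3, stuck on the plinth; where the cup belongs. Origin: centre of its underside, 15 above the desk, so the cup stands on it at height 18. It takes any of the three places along the plinth.
- plinth: Low light-wood display plinth, 330 (x) x 110 (y) x 15, fixed. Origin: centre of its underside. Its three places are at x = -105, 0 and +105.
- ball_trophy: Bystander on the plinth: brass ball 36 in diameter on a column on a 50 x 50 wood foot, 115 high. Origin: centre of its underside.
- shield_trophy: Bystander on the plinth: brass shield 46 wide, 8 thick on a 50 x 50 wood foot, 101 high. Origin: centre of its underside.
- tin: Bystander: flat round metal tin, 62 in diameter, 34 high, standing beside the path of the grip tab. Origin: centre of its underside.
- carton: Bystander: small cardboard carton, 55 x 55 x 40 high, standing beside the path of the grip tab. Origin: centre of its underside.

How it is judged:
On the way, in this order (a step that is already met when the one before it is completed fails the run):
1. the cup stands upright on the pad, let go (horizontal distance between cup and pad below 0.02 m and angle between cup's own z axis and vertical below 0.1 rad and z of cup in the frame of pad below 0.008 m and contact force between the fingers and cup below 0.2 N), for 0.2 s.
2. the gauge is drawn out by its tab so that the drag pointer is level with the set mark (within 5 mm) (x of pointer_mid in the frame of mark_mid between -0.005 and 0.005 m and value of joint draw above 0.044 m), for 0.1 s.
At the end, for the whole second after the job is handed in: The cup stands upright and still on the pad, its axis within 20 mm of the pad's centre; the drag pointer is level with the set mark within 5 mm; the grip tab is back home within 4 mm (horizontal distance between cup and pad below 0.02 m and angle between cup's own z axis and vertical below 0.1 rad and z of cup in the frame of pad below 0.008 m and linear speed of cup below 0.02 m/s and x of pointer_mid in the frame of mark_mid between -0.005 and 0.005 m and value of joint draw below 0.004 m); the robot touches nothing.
It fails at once if the gauge snaps back (tab faster than 0.5 m/s towards home) (velocity of joint draw below -0.5 m/s).
It fails at once if the set mark is shifted by more than 3 mm (distance of mark_mid from where it was at the start of the episode above 0.003 m).
It fails at once if the cup is tipped by more than 0.6 rad (angle between cup's own z axis and vertical above 0.6 rad).
It fails at once if a bystander is shifted by more than 20 mm or tipped over (distance of any of ball_trophy, shield_trophy, tin, carton from where it was at the start of the episode above 0.02 m or angle between any of ball_trophy, shield_trophy, tin, carton's own z axis and vertical above 0.5 rad).
It also fails if it takes over 56 s, if anything falls off the work surface, if the arm or the gripper's body presses on something with over 40 N, if the wrist force passes 120 N, or if a joint passes its speed limit or range.

## Working session

There is one attempt and no reset: what is moved stays moved. The work goes in short steps, Python scripts to look and compute and a tool call to move; the robot and the scene stay as the last step left them, time stands still between calls to the robot, and variables do not carry over. Pictures are saved under pics/ and viewed, at most 10 in all, crops included, and the job is handed in when it is done.

Besides the shell and the picture viewer there is one more tool, called after "Request:" as name(argument=value, ...), one argument or row to a line, values as JSON. step_arm: Moves the arm, as the interface text tells. Its arguments: {"type":"object","properties":{"plan":{"type":"array"},"fingers":{"type":"number"},"newtons":{"type":"number"}},"required":["plan"]}

```bash
mkdir -p pics; ls
cat > h.py <<'E'
import numpy as np, cv2
from scipy.spatial.transform import Rotation as R
from plant import manip, eyes
def cal(n):
    c=eyes.get_calibration(n); return c
def att(c):
    a=np.array(c["attitude"],float)
    return a if a.shape==(3,3) else R.from_quat(a).as_matrix()
def ray(n,u,v):
    c=cal(n);K=np.array(c["intrinsics"])
    d=np.array([(u-K[0,2])/K[0,0],-(v-K[1,2])/K[1,1],-1.])
    return np.array(c["origin"]),att(c)@d
def onz(n,u,v,z):
    o,d=ray(n,u,v);return o+d*(z-o[2])/d[2]
def proj(n,p):
    c=cal(n);K=np.array(c["intrinsics"]);q=att(c).T@(np.array(p)-c["origin"])
    return np.array([K[0,0]*q[0]/-q[2]+K[0,2],K[1,1]*-q[1]/-q[2]+K[1,2]])
E
python3 - <<'E'
from h import *
print(manip.sense())
for n in("scene","side","wrist"):
    c=eyes.get_calibration(n);print(n,c)
    im=eyes.camera(n);cv2.imwrite(f"pics/{n}0.png",im)
    for t in("gauge","grip_top","pointer_mid","mark_mid","cup","pad","plinth","ball_trophy","shield_trophy","tin","carton"):
        r=eyes.recognise(n,t);print(t,[(np.round(x["rect"]).tolist(),round(x["conf"],2)) for x in r[:2]])
E
```

```text
pics
{'time_s': 0.0, 'q': array([-1.28102255e+00,  1.26385433e-01, -4.06060531e-02,  1.40536388e+00,
       -1.53931021e-05,  1.57080563e+00]), 'qvel': array([-4.77101009e-04, -1.09015124e-03,  1.53017618e-03,  1.06107444e-05,
       -7.21690327e-05, -1.30239707e-04]), 'tau': array([-6.00376352e-04, -4.35914540e+01,  3.52925313e+01,  1.71934225e-02,
        1.88958745e-05,  5.10160405e-06]), 'tcp_pos': array([ 0.14989301, -0.50273205,  0.2260265 ]), 'tcp_rot': array([ 9.89522613e-01,  1.44375866e-01, -1.20166980e-04, -7.70240600e-04]), 'wrist_force': array([-0.56813098,  0.19154704,  1.0243483 ]), 'torque': array([-0.01238438,  0.00325616, -0.00859698]), 'gripper_force': 0.0, 'grip_width': 0.08539894851950015}
scene {'intrinsics': array([[499.83234719,   0.        , 251.15876354],
       [  0.        , 499.83234719, 195.22555023],
       [  0.        ,   0.        ,   1.        ]]), 'origin': array([ 1.46520402, -0.26030694,  1.05782147]), 'attitude': array([0.29373003, 0.22313923, 0.55272566, 0.747279  ])}
gauge [([167.0, 196.0, 227.0, 287.0], 0.89)]
grip_top [([185.0, 192.0, 224.0,
[... 1398 characters left out ...]
9)]
carton [([236.0, 207.0, 266.0, 235.0], 0.89)]
wrist {'intrinsics': array([[297.31863964,   0.        , 254.57757211],
       [  0.        , 297.31863964, 193.28907603],
       [  0.        ,   0.        ,   1.        ]]), 'hand_eye': array([[ 1.19922351e-03,  9.53888557e-01,  3.00158597e-01,
         7.70346980e-02],
       [ 9.99998774e-01, -1.44615852e-03,  6.00522593e-04,
        -4.48402523e-04],
       [ 1.00690854e-03,  3.00157509e-01, -9.53889121e-01,
        -1.46655106e-01],
       [ 0.00000000e+00,  0.00000000e+00,  0.00000000e+00,
         1.00000000e+00]])}
gauge []
grip_top []
pointer_mid []
mark_mid []
cup []
pad []
plinth []
ball_trophy []
shield_trophy []
tin []
carton []
```

Run:
```python
import cv2
a=cv2.imread("pics/scene0.png")[120:300,150:390]; cv2.imwrite("pics/sc.png",cv2.resize(a,(800,600),interpolation=cv2.INTER_CUBIC))
b=cv2.imread("pics/side0.png")[140:335,165:325+100]; cv2.imwrite("pics/sd.png",cv2.resize(b,(800,600),interpolation=cv2.INTER_CUBIC))
```

```text
(no output)
```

View pics/sc.png

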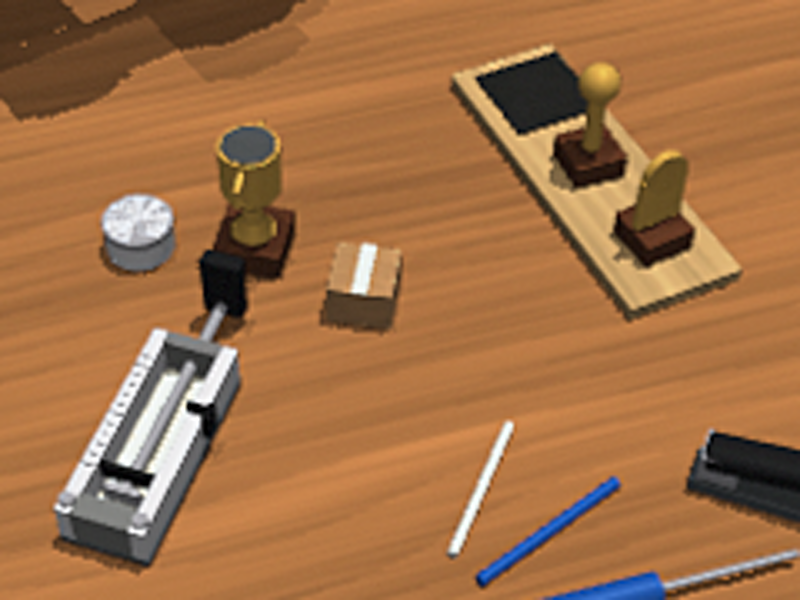

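View pics/sd.png

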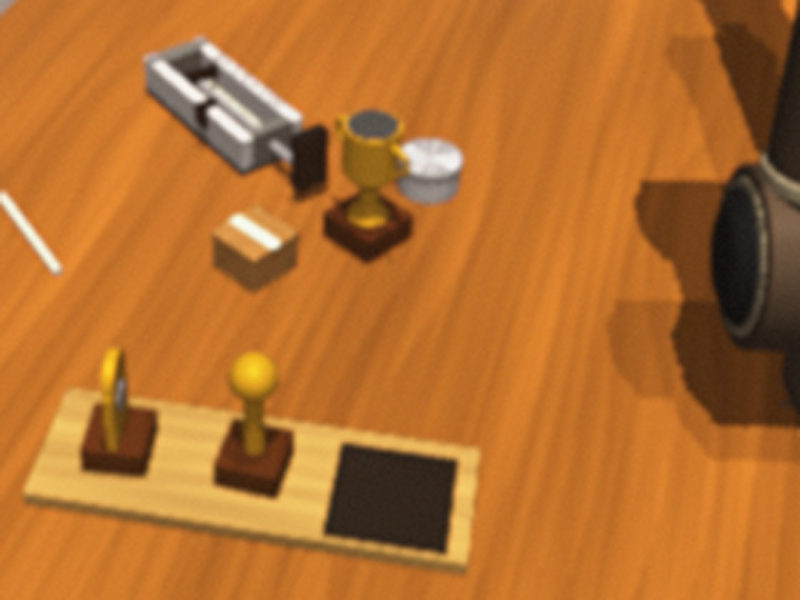

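```bash
cat > fit.py <<'E'
from h import *
from scipy.optimize import least_squares
S=lambda u,v:("scene",150+u/3.3333-.35,120+v/3.3333-.35)
D=lambda u,v:("side",165+u/3.0769-.34,140+v/3.0769-.34)
def fit(obs,x0,z0=0,yaw=True):
    def pts(p):
        c,s=np.cos(p[2]),np.sin(p[2])
        return [np.array([p[0]+(c*m[0]-s*m[1])/1e3,p[1]+(s*m[0]+c*m[1])/1e3,z0+m[2]/1e3]) for m,_ in obs]
    f=lambda p:np.concatenate([proj(o[0],P)-o[1:] for (m,o),P in zip(obs,pts(p))])
    r=least_squares(f,x0,loss="soft_l1",f_scale=1.); return r.x,r.fun.reshape(-1,2)
def tri(*os):
    A=[];b=[]
    for o in os:
        c,d=ray(*o);d/=np.linalg.norm(d);M=np.eye(3)-np.outer(d,d);A.append(M);b.append(M@c)
    return np.linalg.lstsq(np.vstack(A),np.concatenate(b),rcond=None)[0]
E
python3 - <<'E'
from fit import *
np.set_printoptions(precision=4,suppress=True)
g=[((60,37,43),S(240,352)),((60,-37,43),S(158,332)),((245,-37,43),S(58,503)),((245,37,0),S(150,562)),((0,0,75),S(223,257)),
((245,-37,43),D(201,40)),((245,37,43),D(147,60)),((60,37,43),D(245,148)),((60,-37,43),D(300,117)),((60,37,0),D(245,172)),((0,0,75),D(311,135))]
p,r=fit(g,[0.4,-.2,0.]);print("gauge",p);print(r)
def loc(P):
    c,s=np.cos(p[2]),np.sin(p[2]);d=P[:2]-p[:2];return (np.array([[c,s],[-s,c]])@d*1e3)
for n,z,o in(("mark",.051,[S(203,405),D(205,105)]),("ptr",.041,[S(127,473),D(202,70)]),("tab",.075,[S(223,257),D(311,135)])):
    print(n,"tri",tri(*o),[loc(onz(*q,z)) for q in o])
print("cup top",tri(S(249,145),D(374,124)),onz(*S(249,145),.126),onz(*D(374,124),.126))
c=[((0,0,126),S(249,145)),((0,0,126),D(374,124)),((30,30,28),S(295,212)),((30,-30,0),S(270,275)),((30,30,0),D(368,260)),((30,-30,28),D(325,222)),((-30,30,28),D(412,222))]
print(*fit(c,[tri(S(249,145),D(374,124))[0],tri(S(249,145),D(374,124))[1],0.]))
q=[((-45,-45,18),S(557,52)),((-45,-45,18),D(457,460)),((-45,45,18),D(447,550)),((45,45,18),D(327,535)),((45,-45,18),D(340,443)),((45,-45,18),S(477,85)),((45,45,18),S(517,132))]
for o in q: print(onz(*o[1],.018))
for nm,o,z in(("ball",[S(600,82),D(253,376)],.097),("tin",[S(138,214),D(430,157)],.034),("carton",[S(367,268),D(256,232)],.04),("shield",[S(668,165),D(117,365)],.09)):print(nm,tri(*o),onz(*o[0],z),onz(*o[1],z))
E
```

```text
gauge [ 0.5533 -0.0905 -0.6305]
[[ 0.2885 -1.5972]
 [-0.7584 -2.4388]
 [-1.1229  0.4982]
 [ 0.6382  0.8838]
 [ 0.2111 -0.2849]
 [ 0.6259 -0.4248]
 [-1.1344 -0.0504]
 [-0.8619 -1.2679]
 [ 1.49    0.6557]
 [-0.6889  2.5322]
 [-0.0226 -0.4416]]
mark tri [ 0.6776 -0.139   0.0495] [array([129.664 ,  33.8065]), array([126.9025,  36.2676])]
ptr tri [ 0.7114 -0.2093  0.0388] [array([200.4415,   1.0458]), array([195.9183,  -4.2088])]
tab tri [ 0.553  -0.0909  0.0735] [array([ 1.1615, -0.1441]), array([-1.8039,  1.2446])]
cup top [ 0.4848 -0.05    0.1268] [ 0.4858 -0.0491  0.126 ] [ 0.4844 -0.0531  0.126 ]
[ 0.483 -0.051  0.974] [[-0.9257 -0.52  ]
 [ 0.2895  0.5249]
 [ 0.15   -0.5648]
 [ 1.31    1.6761]
 [-1.038   2.1069]
 [-0.2985 -4.1185]
 [ 1.4495 -1.4804]]
[0.3339 0.2926 0.018 ]
[0.3427 0.2048 0.018 ]
[0.3308 0.2891 0.018 ]
[0.4151 0.3041 0.018 ]
[0.4314 0.2171 0.018 ]
[0.3563 0.2024 0.018 ]
[0.4288 0.2149 0.018 ]
ball [0.4861 0.2616 0.114 ] [0.469  0.2712 0.097 ] [0.4916 0.2452 0.097 ]
tin [ 0.4491 -0.1422  0.0375] [ 0.4448 -0.1421  0.034 ] [ 0.4503 -0.1461  0.034 ]
carton [0.5685 0.025  0.0409] [0.5695 0.0261 0.04  ] [0.5681 0.0222 0.04  ]
shield [0.5877 0.2775 0.1055] [0.5764 0.2879 0.09  ] [0.5933 0.2606 0.09  ]
```

Request:
step_arm(
  plan=[
    {"travel": [0.334, 0.452, 0], "angular": [0, 0, 0.18]},
    {"travel": [0.334, 0.452, 0], "angular": [0, 0, 0.18]},
    {"travel": [0.334, 0.452, 0], "angular": [0, 0, 0.18]},
    {"travel": [0.334, 0.452, 0], "angular": [0, 0, 0.18]},
    {"travel": [0.334, 0.452, 0], "angular": [0, 0, 0.18]},
    {"travel": [0.334, 0.452, 0], "angular": [0, 0, 0.18]},
    {"travel": [0.334, 0.452, 0], "angular": [0, 0, 0.18]},
    {"travel": [0.334, 0.452, 0], "angular": [0, 0, 0.18]},
    {"travel": [0.334, 0.452, 0], "angular": [0, 0, 0.18]},
    {"travel": [0.334, 0.452, 0], "angular": [0, 0, 0.18]},
    {"travel": [0.334, 0.452, 0], "angular": [0, 0, 0.18]},
  ],
  fingers=1,
  newtons=40,
)

```text
time_s: 2.72
tcp_pos: [0.3171, -0.277, 0.2269]
tcp_rot: [0.759, 0.651, -0.0, 0.0]
wrist_force: [-0.5, 0.5, 0.5]
grip_width: 0.0852
gripper_force: 0.0
```

Request:
step_arm(
  plan=[
    {"travel": [0.334, 0.452, 0], "angular": [0, 0, 0.179]},
    {"travel": [0.334, 0.452, 0], "angular": [0, 0, 0.179]},
    {"travel": [0.334, 0.452, 0], "angular": [0, 0, 0.179]},
    {"travel": [0.334, 0.452, 0], "angular": [0, 0, 0.179]},
    {"travel": [0.334, 0.452, 0], "angular": [0, 0, 0.179]},
    {"travel": [0.334, 0.452, 0], "angular": [0, 0, 0.179]},
    {"travel": [0.334, 0.452, 0], "angular": [0, 0, 0.179]},
    {"travel": [0.334, 0.452, 0], "angular": [0, 0, 0.179]},
    {"travel": [0.334, 0.452, 0], "angular": [0, 0, 0.179]},
    {"travel": [0.334, 0.452, 0], "angular": [0, 0, 0.179]},
    {"travel": [0.334, 0.452, 0], "angular": [0, 0, 0.179]},
    {"travel": [0.334, 0.452, 0], "angular": [0, 0, 0.179]},
  ],
)

```text
time_s: 3.72
tcp_pos: [0.4839, -0.0517, 0.2268]
tcp_rot: [0.296, 0.955, 0.0, 0.0]
wrist_force: [0.0, -0.4, -0.2]
grip_width: 0.0858
gripper_force: 0.0
```

```bash
cat >> h.py <<'E'
def wpose():
    s=manip.sense();T=np.eye(4);T[:3,:3]=R.from_quat(s["tcp_rot"]).as_matrix();T[:3,3]=s["tcp_pos"];return T
def wcam(T): return T@np.array(cal("wrist")["hand_eye"])
def wproj(T,p):
    C=wcam(T);K=np.array(cal("wrist")["intrinsics"]);q=C[:3,:3].T@(np.array(p)-C[:3,3])
    x,y,z=q[0],-q[1],-q[2];r=np.hypot(x,y);th=np.arctan2(r,z);return np.array([K[0,2],K[1,2]])+K[0,0]*th*np.array([x,y])/max(r,1e-9)
def wonz(T,u,v,z):
    C=wcam(T);K=np.array(cal("wrist")["intrinsics"]);a=u-K[0,2];b=v-K[1,2];r=np.hypot(a,b);th=r/K[0,0]
    d=C[:3,:3]@np.array([np.sin(th)*a/r,-np.sin(th)*b/r,-np.cos(th)]);o=C[:3,3];return o+d*(z-o[2])/d[2]
G=np.array([.5533,-.0905,-.6305])
def g2w(x,y,z):
    c,s=np.cos(G[2]),np.sin(G[2]);return np.array([G[0]+(c*x-s*y)/1e3,G[1]+(s*x+c*y)/1e3,z/1e3])
def w2g(P):
    c,s=np.cos(G[2]),np.sin(G[2]);d=P[:2]-G[:2];return np.array([[c,s],[-s,c]])@d*1e3
E
python3 - <<'E'
from h import *
T=wpose();im=eyes.camera("wrist")
for t in("cup","grip_top","pointer_mid","mark_mid"):
    print(t,[(np.round(x["rect"]).tolist(),round(x["conf"],2)) for x in eyes.recognise("wrist",t)[:2]])
big=cv2.resize(im,(768,576),interpolation=cv2.INTER_CUBIC);cv2.imwrite("pics/w1raw.png",im)
def dot(p,c):cv2.circle(big,tuple(int(round(v*1.5)) for v in wproj(T,p)),2,c,-1)
for a in np.arange(0,6.28,.5):dot([.484+.026*np.cos(a),-.051+.026*np.sin(a),.126],(0,0,255))
dot(g2w(0,0,75),(0,255,0))
for x in(60,245):
    for y in(-37,37):dot(g2w(x,y,43),(0,255,0))
dot(g2w(128,32,51),(255,0,255));dot(g2w(200,0,41),(255,0,255))
cv2.imwrite("pics/w1.png",big)
E
```

```text
cup [([227.0, 137.0, 287.0, 232.0], 0.71)]
grip_top [([244.0, 223.0, 275.0, 335.0], 0.94)]
pointer_mid [([244.0, 223.0, 274.0, 336.0], 0.38)]
mark_mid [([272.0, 307.0, 289.0, 322.0], 0.68)]
```

View pics/w1.png

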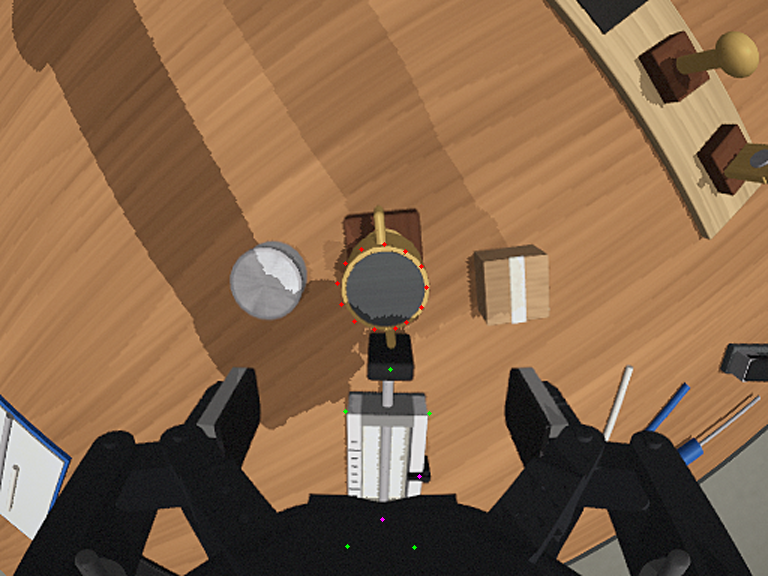

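Request:
step_arm(
  plan=[
    {"travel": [0, 0, -0.05], "angular": [0, 0, 0]},
    {"travel": [0, 0, -0.1], "angular": [0, 0, 0]},
    {"travel": [0, 0, -0.15], "angular": [0, 0, 0]},
    {"travel": [0, 0, -0.2], "angular": [0, 0, 0]},
    {"travel": [0, 0, -0.25], "angular": [0, 0, 0]},
    {"travel": [0, 0, -0.25], "angular": [0, 0, 0]},
  ],
)

```text
time_s: 4.47
tcp_pos: [0.4809, -0.0509, 0.0973]
tcp_rot: [0.294, 0.956, -0.001, -0.004]
wrist_force: [-0.6, 0.6, -0.8]
grip_width: 0.0856
gripper_force: 0.0
```

Request:
step_arm(
  plan=[
    {"travel": [0, 0, 0], "angular": [0, 0, 0]},
    {"travel": [0, 0, 0], "angular": [0, 0, 0]},
    {"travel": [0, 0, 0], "angular": [0, 0, 0]},
    {"travel": [0, 0, 0], "angular": [0, 0, 0]},
    {"travel": [0, 0, 0], "angular": [0, 0, 0]},
    {"travel": [0, 0, 0], "angular": [0, 0, 0]},
    {"travel": [0, 0, 0], "angular": [0, 0, 0]},
    {"travel": [0, 0, 0], "angular": [0, 0, 0]},
  ],
  fingers=-1,
  newtons=35,
)

```text
time_s: 5.13
tcp_pos: [0.4854, -0.0512, 0.1041]
tcp_rot: [0.294, 0.956, 0.0, 0.002]
wrist_force: [-0.5, 0.6, 5.9]
grip_width: 0.0507
gripper_force: 36.5
```

Request:
step_arm(
  plan=[
    {"travel": [0, 0, 0.03], "angular": [0, 0, 0]},
    {"travel": [0, 0, 0.08], "angular": [0, 0, 0]},
    {"travel": [0, 0, 0.13], "angular": [0, 0, 0]},
    {"travel": [0, 0.02, 0.16], "angular": [0, 0, 0]},
    {"travel": [-0.02, 0.06, 0.16], "angular": [0, 0, 0]},
    {"travel": [-0.04, 0.11, 0.16], "angular": [0, 0, 0]},
    {"travel": [-0.06, 0.17, 0.16], "angular": [0, 0, 0]},
    {"travel": [-0.08, 0.23, 0.16], "angular": [0, 0, 0]},
    {"travel": [-0.1, 0.29, 0.16], "angular": [0, 0, 0]},
    {"travel": [-0.12, 0.35, 0.16], "angular": [0, 0, 0]},
    {"travel": [-0.14, 0.4, 0.16], "angular": [0, 0, 0]},
    {"travel": [-0.16, 0.45, 0.16], "angular": [0, 0, 0]},
  ],
)

```text
time_s: 6.13
tcp_pos: [0.4033, 0.1752, 0.1823]
tcp_rot: [0.294, 0.956, 0.0, 0.0]
wrist_force: [0.3, -0.1, -3.2]
grip_width: 0.0501
gripper_force: 38.2
```

Request:
step_arm(
  plan=[
    {"travel": [-0.016, 0.05, 0], "angular": [0, 0, 0]},
    {"travel": [-0.031, 0.1, 0], "angular": [0, 0, 0]},
    {"travel": [-0.042, 0.14, 0], "angular": [0, 0, 0]},
    {"travel": [-0.048, 0.16, 0], "angular": [0, 0, 0]},
    {"travel": [-0.048, 0.16, 0], "angular": [0, 0, 0]},
    {"travel": [-0.048, 0.16, 0], "angular": [0, 0, 0]},
  ],
)

```text
time_s: 6.63
tcp_pos: [0.38, 0.2538, 0.1819]
tcp_rot: [0.293, 0.956, -0.0, 0.0]
wrist_force: [0.7, -0.4, -3.4]
grip_width: 0.0503
gripper_force: 38.2
```

Run:
```python
from h import *
s=manip.sense();print(s["tcp_pos"],s["wrist_force"],s["grip_width"],s["q"])
out=[]
for n in("scene","side"):
    im=eyes.camera(n);cv2.imwrite(f"pics/{n}2.png",im)
    for t in("cup","pad"):print(n,t,[(np.round(x["rect"]).tolist(),round(x["conf"],2)) for x in eyes.recognise(n,t)[:2]])
    c=proj(n,[.3805,.2537,.06]).astype(int);a=im[c[1]-60:c[1]+60,c[0]-66:c[0]+66]
    out.append(cv2.resize(a,(400,364),interpolation=cv2.INTER_CUBIC))
cv2.imwrite("pics/p2.png",np.hstack(out))
```

```text
[0.37996567 0.2538107  0.18189471] [ 0.67464723 -0.38140936 -3.42876022] 0.050305261954573445 [ 5.89422360e-01  1.63213396e-03 -2.71030152e-01  1.29838895e+00
 -7.75011910e-04  1.18446554e+00]
scene cup [([304.0, 92.0, 326.0, 140.0], 0.96), ([209.0, 241.0, 216.0, 248.0], 0.46)]
scene pad [([293.0, 138.0, 328.0, 158.0], 0.9)]
side cup [([275.0, 231.0, 318.0, 295.0], 0.6)]
side pad [([268.0, 283.0, 314.0, 322.0], 0.84)]
```

View pics/p2.png

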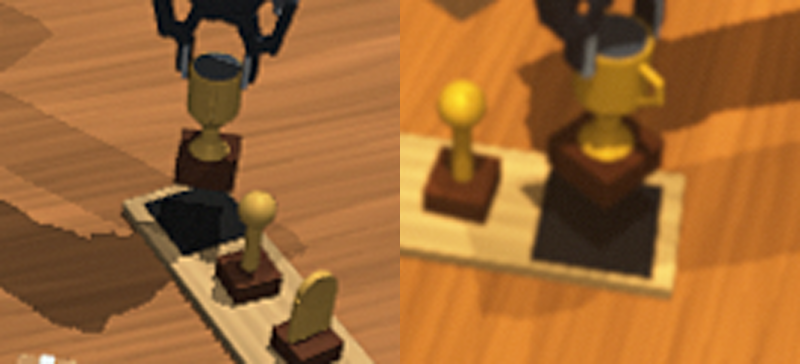

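Request:
step_arm(
  plan=[
    {"travel": [0, 0, -0.03], "angular": [0, 0, 0]},
    {"travel": [0, 0, -0.06], "angular": [0, 0, 0]},
    {"travel": [0, 0, -0.09], "angular": [0, 0, 0]},
    {"travel": [0, 0, -0.105], "angular": [0, 0, 0]},
    {"travel": [0, 0, -0.112], "angular": [0, 0, 0]},
    {"travel": [0, 0, -0.115], "angular": [0, 0, 0]},
    {"travel": [0, 0, -0.117], "angular": [0, 0, 0]},
    {"travel": [0, 0, -0.119], "angular": [0, 0, 0]},
    {"travel": [0, 0, -0.119], "angular": [0, 0, 0]},
  ],
)

```text
time_s: 7.68
tcp_pos: [0.3804, 0.2541, 0.1228]
tcp_rot: [0.294, 0.956, 0.0, 0.0]
wrist_force: [-0.5, -0.4, -3.7]
grip_width: 0.0501
gripper_force: 38.2
```

Request:
step_arm(
  plan=[
    {"travel": [0, 0, -0.002], "angular": [0, 0, 0]},
    {"travel": [0, 0, -0.004], "angular": [0, 0, 0]},
    {"travel": [0, 0, -0.004], "angular": [0, 0, 0]},
  ],
)

```text
time_s: 7.93
tcp_pos: [0.3805, 0.2544, 0.1221]
tcp_rot: [0.294, 0.956, 0.001, 0.001]
wrist_force: [-2.4, 0.3, 6.1]
grip_width: 0.0504
gripper_force: 39.1
```

Request:
step_arm(
  plan=[
    {"travel": [0, 0, 0], "angular": [0, 0, 0]},
    {"travel": [0, 0, 0], "angular": [0, 0, 0]},
    {"travel": [0, 0, 0], "angular": [0, 0, 0]},
    {"travel": [0, 0, 0], "angular": [0, 0, 0]},
    {"travel": [0, 0, 0], "angular": [0, 0, 0]},
    {"travel": [0, 0, 0], "angular": [0, 0, 0]},
  ],
  fingers=1,
)

```text
time_s: 8.43
tcp_pos: [0.38, 0.2539, 0.1202]
tcp_rot: [0.294, 0.956, -0.0, -0.0]
wrist_force: [0.6, -0.3, -0.6]
grip_width: 0.0854
gripper_force: 0.0
```

Request:
step_arm(
  plan=[
    {"travel": [0, 0, 0.03], "angular": [0, 0, 0]},
    {"travel": [0, 0, 0.08], "angular": [0, 0, 0]},
    {"travel": [0, 0, 0.14], "angular": [0, 0, 0]},
    {"travel": [0, 0, 0.2], "angular": [0, 0, 0]},
    {"travel": [0, 0, 0.24], "angular": [0, 0, 0]},
    {"travel": [0, 0, 0.24], "angular": [0, 0, 0]},
  ],
)

```text
time_s: 8.93
tcp_pos: [0.3815, 0.2549, 0.2447]
tcp_rot: [0.294, 0.956, 0.003, 0.002]
wrist_force: [0.2, 0.1, 0.4]
grip_width: 0.0858
gripper_force: 0.0
```

Run:
```python
from h import *
s=manip.sense();print(s["time_s"],s["tcp_pos"],s["wrist_force"],s["grip_width"])
out=[]
for n in("scene","side"):
    im=eyes.camera(n);cv2.imwrite(f"pics/{n}3.png",im)
    for t in("cup","pad"):print(n,t,[(np.round(x["rect"]).tolist(),round(x["conf"],2)) for x in eyes.recognise(n,t)[:2]])
    c=proj(n,[.3805,.2537,.06]).astype(int);a=im[c[1]-60:c[1]+60,c[0]-66:c[0]+66].copy()
    a=cv2.resize(a,(400,364),interpolation=cv2.INTER_CUBIC)
    for z in(.018,.144):
        q=((proj(n,[.3805,.2537,z])-c+[66,60])*400/132).astype(int);cv2.circle(a,tuple(q.tolist()),2,(0,0,255),-1)
    out.append(a)
cv2.imwrite("pics/p3.png",np.hstack(out))
```

```text
8.9333 [0.38154146 0.25489236 0.24472602] [0.15361782 0.06673731 0.38888179] 0.08579916284608458
scene cup [([303.0, 111.0, 323.0, 156.0], 0.98)]
scene pad [([295.0, 140.0, 326.0, 160.0], 0.57), ([182.0, 178.0, 205.0, 202.0], 0.49)]
side cup [([272.0, 253.0, 316.0, 313.0], 0.64)]
side pad [([269.0, 282.0, 318.0, 322.0], 0.81)]
```

View pics/p3.png

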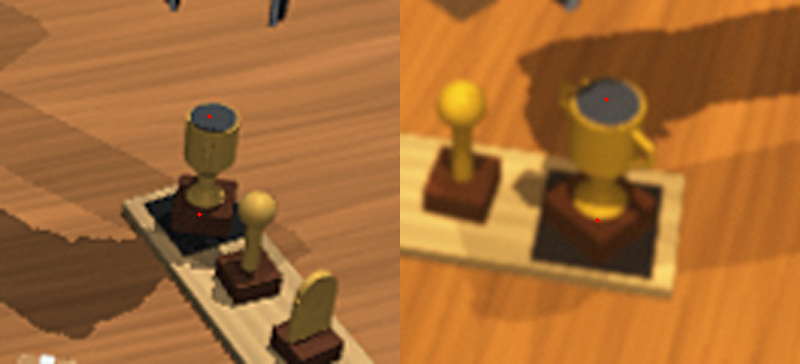

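Request:
step_arm(
  plan=[
    {"travel": [0.02, -0.05, 0], "angular": [0, 0, 0]},
    {"travel": [0.05, -0.11, 0], "angular": [0, 0, 0]},
    {"travel": [0.08, -0.17, 0], "angular": [0, 0, 0]},
    {"travel": [0.11, -0.23, 0], "angular": [0, 0, 0]},
    {"travel": [0.14, -0.29, 0], "angular": [0, 0, 0]},
    {"travel": [0.17, -0.35, 0], "angular": [0, 0, 0]},
    {"travel": [0.2, -0.41, 0], "angular": [0, 0, 0]},
    {"travel": [0.23, -0.47, 0], "angular": [0, 0, 0]},
    {"travel": [0.26, -0.53, 0], "angular": [0, 0, 0]},
    {"travel": [0.29, -0.59, 0], "angular": [0, 0, 0]},
    {"travel": [0.32, -0.65, 0], "angular": [0, 0, 0]},
    {"travel": [0.346, -0.69, 0], "angular": [0, 0, 0]},
  ],
)

```text
time_s: 10.23
tcp_pos: [0.5532, -0.0937, 0.239]
tcp_rot: [0.294, 0.956, -0.0, -0.001]
wrist_force: [0.6, 1.1, 0.8]
grip_width: 0.0852
gripper_force: 0.0
```

Request:
step_arm(
  plan=[
    {"travel": [0, 0, 0], "angular": [0, 0, -0.005]},
    {"travel": [0, 0, 0], "angular": [0, 0, -0.005]},
    {"travel": [0, 0, 0], "angular": [0, 0, -0.005]},
  ],
)

```text
time_s: 10.48
tcp_pos: [0.5526, -0.0912, 0.2392]
tcp_rot: [0.309, 0.951, -0.0, -0.001]
wrist_force: [0.4, 0.5, 0.4]
grip_width: 0.0851
gripper_force: 0.0
```

Run:
```python
from h import *
T=wpose();print(T[:3,3]);im=eyes.camera("wrist");cv2.imwrite("pics/w4raw.png",im)
for n in ("wrist",):
  for t in("grip_top","pointer_mid","mark_mid"):
    print(t,[(np.round(x["rect"]).tolist(),round(x["conf"],2)) for x in eyes.recognise(n,t)[:2]])
big=cv2.resize(im[150:384,140:372],None,fx=2.5,fy=2.5,interpolation=cv2.INTER_CUBIC)
def dot(p,c):cv2.circle(big,tuple(int(round(v)) for v in (wproj(T,p)-[140,150]+.5)*2.5),2,c,-1)
for x in(-8,8):
    for y in(-18,18):dot(g2w(x,y,75),(0,255,0))
for x in(60,245):
    for y in(-37,37):dot(g2w(x,y,43),(0,255,0))
dot(g2w(128,32,51),(255,0,255));dot(g2w(200,0,41),(255,0,255))
cv2.imwrite("pics/w4.png",big)
```

```text
[ 0.55255501 -0.09117837  0.23916785]
grip_top [([236.0, 162.0, 269.0, 306.0], 0.63)]
pointer_mid [([238.0, 294.0, 269.0, 305.0], 0.55)]
mark_mid [([273.0, 254.0, 288.0, 273.0], 0.73)]
```

View pics/w4.png

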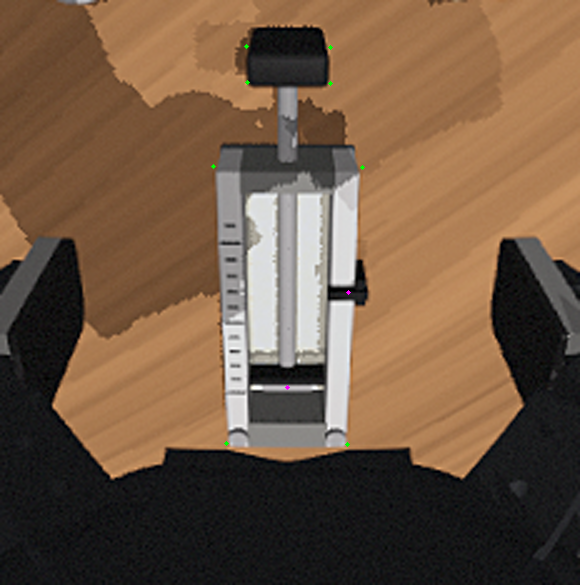

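Request:
step_arm(
  plan=[
    {"travel": [0, 0, -0.06], "angular": [0, 0, 0]},
    {"travel": [0, 0, -0.12], "angular": [0, 0, 0]},
    {"travel": [0, 0, -0.18], "angular": [0, 0, 0]},
    {"travel": [0, 0, -0.24], "angular": [0, 0, 0]},
    {"travel": [0, 0, -0.29], "angular": [0, 0, 0]},
    {"travel": [0, 0, -0.33], "angular": [0, 0, 0]},
    {"travel": [0, 0, -0.355], "angular": [0, 0, 0]},
    {"travel": [0, 0, -0.365], "angular": [0, 0, 0]},
    {"travel": [0, 0, -0.365], "angular": [0, 0, 0]},
  ],
)

```text
time_s: 11.43
tcp_pos: [0.5521, -0.0904, 0.0568]
tcp_rot: [0.308, 0.951, -0.0, -0.001]
wrist_force: [0.2, 0.4, 0.2]
grip_width: 0.0857
gripper_force: 0.0
```

Request:
step_arm(
  plan=[
    {"travel": [0, 0, 0], "angular": [0, 0, 0]},
    {"travel": [0, 0, 0], "angular": [0, 0, 0]},
    {"travel": [0, 0, 0], "angular": [0, 0, 0]},
    {"travel": [0, 0, 0], "angular": [0, 0, 0]},
    {"travel": [0, 0, 0], "angular": [0, 0, 0]},
    {"travel": [0, 0, 0], "angular": [0, 0, 0]},
    {"travel": [0, 0, 0], "angular": [0, 0, 0]},
    {"travel": [0, 0, 0], "angular": [0, 0, 0]},
    {"travel": [0, 0, 0], "angular": [0, 0, 0]},
  ],
  fingers=-1,
  newtons=60,
)

```text
time_s: 12.18
tcp_pos: [0.5532, -0.0918, 0.0592]
tcp_rot: [0.309, 0.951, -0.001, 0.001]
wrist_force: [-2.8, -0.3, 6.9]
grip_width: 0.0341
gripper_force: 59.8
```

Run:
```python
from h import *
import numpy as np
np.set_printoptions(precision=4,suppress=True)
s=manip.sense();print(s["time_s"],s["tcp_pos"],s["wrist_force"],s["grip_width"])
# mark and pointer in gauge frame from raw image w4 (saved pose)
T=np.eye(4);T[:3,:3]=R.from_quat([.309,.951,0,-.001]).as_matrix();T[:3,3]=[0.55255501,-0.09117837,0.23916785]
f=lambda u,v:(140+u/2.5-.5,150+v/2.5-.5)
for n,u,v,z in(("mark",345,293,.051),("mark edges",345,286,.051),("m2",345,300,.051),("ptr",287,388,.041),("tab+8",288,85,.075),("x245",288,445,.043),("x60L",217,165,.043),("x60R",357,165,.043)):
    print(n,w2g(wonz(T,*f(u,v),z)))
im=cv2.imread("pics/w4raw.png",0);print(im[255:285,277].tolist());print(im[290:312,247].tolist())
```

```text
12.1833 [ 0.5532 -0.0918  0.0592] [-2.844  -0.2976  6.9096] 0.034098427982289216
mark [128.6783  30.2886]
mark edges [124.3446  30.1245]
m2 [133.0627  30.4564]
ptr [201.0296   0.0583]
tab+8 [ 9.1065 -0.0905]
x245 [245.8209   0.7988]
x60L [ 59.3766 -35.2035]
x60R [59.17   34.4813]
[218, 218, 219, 219, 218, 219, 220, 226, 212, 121, 0, 8, 36, 31, 31, 170, 234, 220, 218, 220, 218, 219, 219, 218, 219, 218, 219, 218, 218, 217]
[231, 135, 168, 173, 180, 117, 0, 18, 19, 10, 13, 24, 31, 45, 172, 190, 114, 55, 61, 65, 67, 65]
```

Request:
step_arm(
  plan=[
    {"travel": [-0.0081, 0.0059, 0], "angular": [0, 0, 0]},
    {"travel": [-0.0162, 0.0118, 0], "angular": [0, 0, 0]},
    {"travel": [-0.0242, 0.0177, 0], "angular": [0, 0, 0]},
    {"travel": [-0.0323, 0.0236, 0], "angular": [0, 0, 0]},
    {"travel": [-0.0404, 0.0294, 0], "angular": [0, 0, 0]},
    {"travel": [-0.0485, 0.0353, 0], "angular": [0, 0, 0]},
    {"travel": [-0.0566, 0.0412, 0], "angular": [0, 0, 0]},
    {"travel": [-0.0646, 0.0471, 0], "angular": [0, 0, 0]},
    {"travel": [-0.0727, 0.053, 0], "angular": [0, 0, 0]},
    {"travel": [-0.0808, 0.0589, 0], "angular": [0, 0, 0]},
    {"travel": [-0.0889, 0.0648, 0], "angular": [0, 0, 0]},
    {"travel": [-0.0889, 0.0648, 0], "angular": [0, 0, 0]},
  ],
)

```text
time_s: 13.18
tcp_pos: [0.5103, -0.0606, 0.0593]
tcp_rot: [0.309, 0.951, -0.002, 0.003]
wrist_force: [3.6, -7.4, 1.0]
grip_width: 0.0338
gripper_force: 60.0
```

```bash
cat > look.py <<'E'
from h import *
import sys
np.set_printoptions(precision=4,suppress=True)
T=wpose();s=manip.sense();print(s["time_s"],s["tcp_pos"],s["wrist_force"],s["grip_width"],"draw est",-w2g(s["tcp_pos"])[0]+w2g(np.array([.5532,-.0918]))[0])
im=eyes.camera("wrist");out=[]
M=proj
t=sys.argv[1];cv2.imwrite(f"pics/w{t}raw.png",im)
for n in("scene","side"):
    a=eyes.camera(n);cv2.imwrite(f"pics/{n}{t}.png",a);c=np.round(proj(n,g2w(130,0,43))).astype(int)
    out.append(cv2.resize(a[c[1]-32:c[1]+33,c[0]-32:c[0]+33],(290,290),interpolation=cv2.INTER_CUBIC))
    print(n,"crop origin",c-32,"scale",290/65)
w=wproj(T,g2w(130,0,45));c=np.round(w).astype(int);u0,v0=max(c[0]-70,0),min(max(c[1]-80,0),384-160);print("wrist origin",u0,v0,"scale",3.6)
wi=cv2.resize(im[v0:v0+160,u0:u0+140],(504,576),interpolation=cv2.INTER_CUBIC)
cv2.imwrite(f"pics/l{t}.png",np.hstack([wi,cv2.copyMakeBorder(np.vstack(out),0,0,0,0,0)[:576]]))
E
python3 look.py 5
```

```text
13.1833 [ 0.5103 -0.0606  0.0593] [ 3.5677 -7.3972  0.9561] 0.03381196057845631 draw est 53.04660097251226
scene crop origin [167 208] scale 4.461538461538462
side crop origin [209 140] scale 4.461538461538462
wrist origin 185 224 scale 3.6
```

View pics/l5.png

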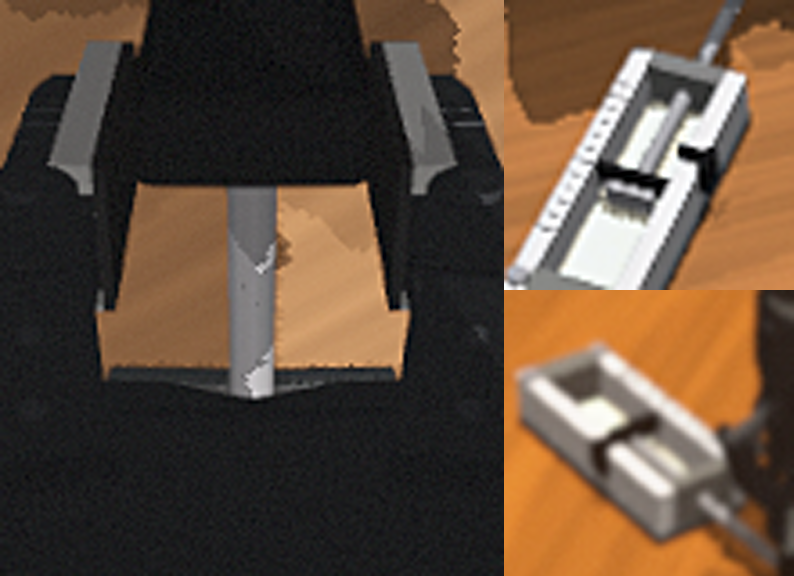

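```bash
cat > prof.py <<'E'
from h import *
import sys
t=sys.argv[1]
def prof(n,im,y,z,xs):
    P=np.array([proj(n,g2w(x,y,z)) for x in xs],np.float32)
    return cv2.remap(im,P[:,:1],P[:,1:],cv2.INTER_CUBIC)[:,0]
xs=np.arange(100,180,1.)
for n in("scene","side"):
    im=cv2.imread(f"pics/{n}{t}.png",0)
    for nm,ys,z in(("ptr-",(-16,-13,-10),41),("ptr+",(8,11,14),41),("mark",(29,31,33),51)):
        p=np.mean([prof(n,im,y,z,xs) for y in ys],0);print(n,nm,int(xs[0]+0),p.astype(int)[::2].tolist())
        q=np.minimum(p,255);lo=q.min();i=q.argmin()
        th=(lo+np.median(q))/2;a=i;b=i
        while a>0 and q[a]<th:a-=1
        while b<len(q)-1 and q[b]<th:b+=1
        ea=xs[a]+(q[a]-th)/(q[a]-q[a+1]);eb=xs[b]-(q[b]-th)/(q[b]-q[b-1]);print("   edges",round(ea,1),round(eb,1))
E
python3 prof.py 5
```

```text
scene ptr- 100 [100, 120, 140, 148, 145, 146, 144, 149, 155, 152, 151, 151, 150, 146, 145, 147, 142, 142, 141, 140, 146, 158, 161, 145, 86, 24, 13, 7, 0, 21, 62, 94, 102, 113, 136, 138, 111, 106, 121, 140]
   edges 148.4 160.4
scene ptr+ 100 [126, 134, 144, 151, 147, 138, 150, 160, 164, 165, 156, 160, 167, 164, 158, 160, 160, 150, 154, 158, 154, 155, 164, 153, 87, 22, 11, 1, 8, 66, 154, 210, 182, 93, 59, 70, 79, 90, 106, 129]
   edges 148.3 158.2
scene mark 100 [246, 245, 243, 244, 244, 240, 239, 240, 239, 238, 240, 244, 250, 253, 212, 81, 12, 2, 0, 56, 159, 235, 253, 249, 243, 242, 243, 245, 244, 248, 248, 249, 248, 248, 248, 247, 247, 245, 246, 246]
   edges 129.4 139.3
side ptr- 100 [118, 118, 117, 117, 118, 118, 117, 117, 118, 119, 119, 120, 119, 116, 112, 105, 93, 81, 67, 54, 44, 38, 35, 38, 45, 57, 70, 84, 98, 108, 115, 119, 120, 120, 120, 121, 121, 121, 120, 120]
   edges 134.7 152.8
side ptr+ 100 [183, 183, 181, 181, 181, 181, 179, 178, 176, 175, 175, 171, 165, 158, 146, 129, 111, 88, 64, 47, 34, 30, 37, 58, 89, 127, 169, 207, 234, 247, 251, 252, 251, 250, 250, 250, 250, 250, 251, 251]
   edges 132.5 148.9
side mark 100 [233, 233, 232, 234, 234, 233, 232, 228, 213, 193, 167, 129, 90, 61, 47, 58, 91, 138, 185, 220, 240, 248, 250, 249, 247, 247, 247, 247, 247, 248, 248, 248, 248, 247, 246, 244, 244, 242, 236, 234]
   edges 121.4 134.1
```

Request:
step_arm(
  plan=[
    {"travel": [-0.006, 0.0043, 0], "angular": [0, 0, 0]},
    {"travel": [-0.012, 0.0087, 0], "angular": [0, 0, 0]},
    {"travel": [-0.018, 0.013, 0], "angular": [0, 0, 0]},
    {"travel": [-0.018, 0.013, 0], "angular": [0, 0, 0]},
    {"travel": [-0.018, 0.013, 0], "angular": [0, 0, 0]},
  ],
)

```text
time_s: 13.75
tcp_pos: [0.5018, -0.0543, 0.0593]
tcp_rot: [0.309, 0.951, -0.002, 0.003]
wrist_force: [5.2, -8.2, 1.3]
grip_width: 0.0341
gripper_force: 60.1
```

```bash
python3 look.py 6; python3 prof.py 6|grep -A1 -E "ptr|mark"
```

```text
13.75 [ 0.5018 -0.0543  0.0593] [ 5.2242 -8.2314  1.2814] 0.03408033198555475 draw est 63.5964265429512
scene crop origin [167 208] scale 4.461538461538462
side crop origin [209 140] scale 4.461538461538462
wrist origin 185 224 scale 3.6
scene ptr- 100 [100, 119, 138, 147, 146, 147, 144, 148, 156, 152, 151, 150, 150, 147, 146, 148, 148, 151, 128, 60, 18, 13, 4, 2, 33, 70, 99, 107, 111, 133, 133, 105, 102, 118, 141, 151, 149, 147, 143, 146]
   edges 137.6 150.2
scene ptr+ 100 [126, 134, 143, 149, 146, 138, 149, 159, 164, 165, 157, 160, 166, 163, 158, 164, 165, 151, 134, 86, 22, 6, 0, 11, 81, 165, 209, 163, 83, 60, 70, 79, 96, 117, 136, 177, 230, 251, 247, 243]
   edges 138.3 147.8
scene mark 100 [246, 245, 243, 244, 243, 240, 240, 240, 239, 237, 240, 244, 249, 253, 212, 81, 12, 2, 0, 56, 159, 236, 255, 252, 249, 247, 248, 248, 247, 247, 246, 247, 247, 248, 247, 247, 247, 246, 245, 244]
   edges 129.4 139.3
side ptr- 100 [118, 118, 118, 117, 118, 119, 118, 117, 113, 107, 98, 87, 75, 60, 49, 41, 34, 34, 38, 48, 63, 79, 94, 105, 113, 117, 120, 121, 122, 121, 121, 121, 121, 120, 120, 119, 118, 118, 119, 121]
   edges 123.8 141.6
side ptr+ 100 [174, 171, 171, 172, 174, 173, 172, 168, 160, 148, 133, 114, 91, 69, 51, 38, 35, 42, 57, 84, 122, 157, 193, 222, 241, 249, 252, 252, 252, 251, 251, 250, 249, 249, 249, 249, 249, 250, 250, 251]
   edges 122.9 139.1
side mark 100 [232, 231, 230, 232, 232, 230, 231, 227, 213, 191, 164, 124, 87, 66, 67, 90, 126, 168, 205, 230, 242, 248, 249, 248, 247, 247, 247, 248, 247, 247, 248, 248, 248, 247, 246, 244, 243, 242, 236, 233]
   edges 120.8 133.1
```

View pics/l6.png

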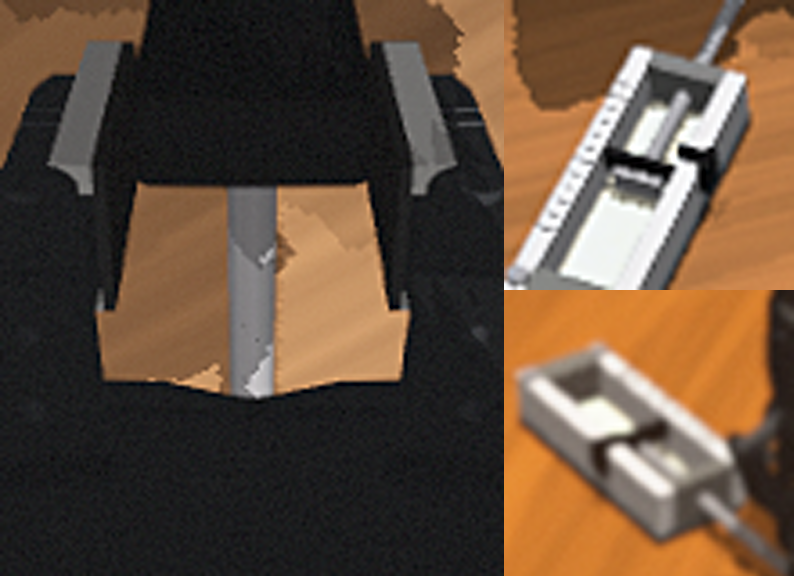

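Request:
step_arm(
  plan=[
    {"travel": [-0.005, 0.0036, 0], "angular": [0, 0, 0]},
    {"travel": [-0.0097, 0.0071, 0], "angular": [0, 0, 0]},
    {"travel": [-0.0097, 0.0071, 0], "angular": [0, 0, 0]},
    {"travel": [-0.0097, 0.0071, 0], "angular": [0, 0, 0]},
  ],
)

```text
time_s: 14.23
tcp_pos: [0.4972, -0.051, 0.0593]
tcp_rot: [0.309, 0.951, -0.002, 0.003]
wrist_force: [5.4, -9.3, -0.2]
grip_width: 0.034
gripper_force: 60.2
```

```bash
python3 look.py 7; python3 prof.py 7
python3 - <<'E'
import cv2,numpy as np
a=cv2.imread("pics/scene7.png")[228:272,175:225];b=cv2.imread("pics/side7.png")[150:195,212:262]
cv2.imwrite("pics/z7.png",np.hstack([cv2.resize(x,(400,360),interpolation=cv2.INTER_CUBIC) for x in(a,b)]))
E
```

```text
14.2333 [ 0.4972 -0.051   0.0593] [ 5.3961 -9.3436 -0.2205] 0.03402424950821467 draw est 69.30169581104306
scene crop origin [167 208] scale 4.461538461538462
side crop origin [209 140] scale 4.461538461538462
wrist origin 185 224 scale 3.6
scene ptr- 100 [100, 119, 139, 147, 145, 146, 143, 149, 157, 152, 151, 150, 152, 152, 150, 130, 80, 32, 13, 3, 7, 40, 75, 93, 107, 114, 123, 117, 103, 102, 106, 119, 135, 150, 153, 147, 147, 147, 144, 146]
   edges 132.3 143.7
scene ptr+ 100 [125, 134, 144, 150, 147, 138, 150, 161, 164, 164, 156, 160, 168, 167, 160, 153, 90, 20, 9, 1, 15, 87, 168, 212, 175, 93, 61, 69, 76, 89, 109, 129, 170, 223, 250, 249, 242, 242, 242, 242]
   edges 132.3 141.7
scene mark 100 [246, 244, 242, 244, 243, 240, 240, 240, 239, 238, 240, 244, 249, 254, 212, 81, 11, 2, 0, 61, 166, 238, 255, 253, 250, 248, 247, 246, 246, 246, 247, 246, 247, 248, 246, 245, 244, 243, 242, 241]
   edges 129.4 139.2
side ptr- 100 [117, 118, 118, 118, 117, 113, 107, 98, 86, 74, 61, 50, 41, 34, 34, 38, 45, 57, 71, 86, 98, 108, 115, 119, 122, 124, 123, 122, 121, 121, 120, 120, 120, 119, 119, 120, 119, 118, 119, 119]
   edges 117.8 136.6
side ptr+ 100 [170, 170, 171, 172, 172, 168, 158, 144, 121, 96, 72, 52, 38, 35, 41, 62, 91, 128, 162, 189, 209, 217, 224, 233, 243, 248, 250, 251, 252, 251, 250, 249, 249, 249, 250, 249, 250, 250, 250, 251]
   edges 116.1 133.5
side mark 100 [229, 229, 228, 232, 232, 231, 231, 227, 210, 187, 159, 123, 87, 66, 65, 88, 125, 168, 206, 231, 242, 248, 249, 248, 247, 247, 247, 247, 247, 247, 248, 247, 247, 247, 246, 244, 243, 241, 237, 234]
   edges 120.6 133.1
```

View pics/z7.png

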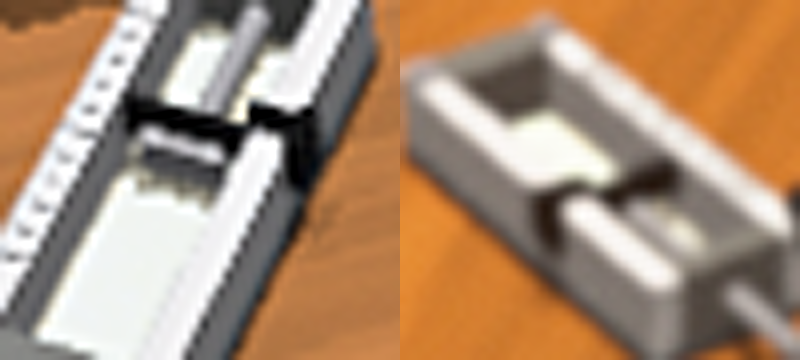

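Request:
step_arm(
  plan=[
    {"travel": [-0.0012, 0.0009, 0], "angular": [0, 0, 0]},
    {"travel": [-0.0026, 0.0019, 0], "angular": [0, 0, 0]},
    {"travel": [-0.0026, 0.0019, 0], "angular": [0, 0, 0]},
    {"travel": [-0.0026, 0.0019, 0], "angular": [0, 0, 0]},
    {"travel": [-0.0026, 0.0019, 0], "angular": [0, 0, 0]},
  ],
)

```text
time_s: 14.8
tcp_pos: [0.4962, -0.0503, 0.0592]
tcp_rot: [0.309, 0.951, -0.002, 0.004]
wrist_force: [6.9, -10.3, -0.3]
grip_width: 0.0341
gripper_force: 60.0
```

```bash
python3 look.py 8; python3 prof.py 8 | grep -A1 -E "scene|side ptr\+|side mark"
```

```text
14.8 [ 0.4962 -0.0503  0.0592] [  6.9155 -10.3122  -0.2965] 0.03412112251910005 draw est 70.52225476369567
scene crop origin [167 208] scale 4.461538461538462
side crop origin [209 140] scale 4.461538461538462
wrist origin 185 224 scale 3.6
scene ptr- 100 [99, 120, 139, 147, 145, 145, 144, 149, 156, 152, 151, 151, 153, 154, 152, 105, 35, 12, 10, 0, 13, 47, 84, 99, 108, 126, 152, 135, 98, 107, 131, 151, 154, 150, 149, 146, 147, 147, 144, 146]
   edges 130.8 143.3
scene ptr+ 100 [126, 134, 144, 149, 146, 138, 149, 161, 164, 165, 157, 161, 173, 169, 149, 111, 46, 11, 6, 0, 33, 113, 185, 194, 117, 62, 66, 73, 83, 106, 129, 157, 197, 237, 252, 245, 242, 242, 242, 242]
   edges 131.2 141.1
scene mark 100 [246, 245, 243, 244, 243, 240, 239, 240, 239, 238, 240, 244, 249, 254, 212, 82, 13, 1, 0, 61, 167, 239, 255, 253, 251, 247, 247, 247, 247, 246, 248, 247, 246, 247, 245, 245, 245, 242, 241, 241]
   edges 129.5 139.2
--
side ptr+ 100 [169, 170, 170, 171, 170, 165, 154, 136, 113, 87, 63, 44, 35, 39, 56, 88, 123, 159, 185, 204, 216, 219, 224, 232, 242, 249, 250, 251, 251, 251, 250, 249, 249, 249, 249, 249, 249, 250, 250, 251]
   edges 115.1 132.1
side mark 100 [228, 228, 228, 231, 232, 230, 229, 226, 210, 188, 161, 124, 87, 66, 66, 88, 124, 167, 205, 230, 242, 247, 249, 248, 247, 247, 247, 247, 247, 247, 248, 247, 247, 247, 246, 244, 243, 242, 237, 234]
   edges 120.7 133.2
```

Request:
step_arm(
  plan=[
    {"travel": [0.008, -0.0058, 0], "angular": [0, 0, 0]},
    {"travel": [0.016, -0.0117, 0], "angular": [0, 0, 0]},
    {"travel": [0.024, -0.0175, 0], "angular": [0, 0, 0]},
    {"travel": [0.032, -0.0233, 0], "angular": [0, 0, 0]},
    {"travel": [0.04, -0.0291, 0], "angular": [0, 0, 0]},
    {"travel": [0.048, -0.035, 0], "angular": [0, 0, 0]},
    {"travel": [0.056, -0.0408, 0], "angular": [0, 0, 0]},
    {"travel": [0.064, -0.0466, 0], "angular": [0, 0, 0]},
    {"travel": [0.072, -0.0524, 0], "angular": [0, 0, 0]},
    {"travel": [0.08, -0.0583, 0], "angular": [0, 0, 0]},
    {"travel": [0.088, -0.0641, 0], "angular": [0, 0, 0]},
    {"travel": [0.096, -0.0699, 0], "angular": [0, 0, 0]},
  ],
)

```text
time_s: 15.95
tcp_pos: [0.5429, -0.0843, 0.0593]
tcp_rot: [0.309, 0.951, -0.001, 0.002]
wrist_force: [1.0, -4.6, 4.1]
grip_width: 0.0343
gripper_force: 60.6
```

Request:
step_arm(
  plan=[
    {"travel": [0.006, -0.0043, 0], "angular": [0, 0, 0]},
    {"travel": [0.011, -0.008, 0], "angular": [0, 0, 0]},
    {"travel": [0.016, -0.0117, 0], "angular": [0, 0, 0]},
    {"travel": [0.02, -0.0145, 0], "angular": [0, 0, 0]},
    {"travel": [0.0232, -0.0169, 0], "angular": [0, 0, 0]},
    {"travel": [0.0232, -0.0169, 0], "angular": [0, 0, 0]},
    {"travel": [0.0232, -0.0169, 0], "angular": [0, 0, 0]},
    {"travel": [0.0232, -0.0169, 0], "angular": [0, 0, 0]},
  ],
)

```text
time_s: 16.62
tcp_pos: [0.5532, -0.0918, 0.0592]
tcp_rot: [0.309, 0.951, -0.001, 0.001]
wrist_force: [-2.5, -4.0, 9.1]
grip_width: 0.034
gripper_force: 61.1
```

Request:
step_arm(
  plan=[
    {"travel": [0.0016, -0.0012, 0], "angular": [0, 0, 0]},
    {"travel": [0.0032, -0.0024, 0], "angular": [0, 0, 0]},
    {"travel": [0.0032, -0.0024, 0], "angular": [0, 0, 0]},
    {"travel": [0.0032, -0.0024, 0], "angular": [0, 0, 0]},
  ],
)

```text
time_s: 16.95
tcp_pos: [0.5533, -0.0918, 0.0592]
tcp_rot: [0.309, 0.951, 0.0, -0.001]
wrist_force: [-7.9, 0.8, 13.4]
grip_width: 0.0343
gripper_force: 61.6
```

Against the home stop (TCP no longer moves, force up). Release and rise.

Request:
step_arm(
  plan=[
    {"travel": [0, 0, 0], "angular": [0, 0, 0]},
    {"travel": [0, 0, 0], "angular": [0, 0, 0]},
    {"travel": [0, 0, 0], "angular": [0, 0, 0]},
    {"travel": [0, 0, 0], "angular": [0, 0, 0]},
    {"travel": [0, 0, 0], "angular": [0, 0, 0]},
    {"travel": [0, 0, 0], "angular": [0, 0, 0]},
    {"travel": [0, 0, 0], "angular": [0, 0, 0]},
  ],
  fingers=1,
)

```text
time_s: 17.53
tcp_pos: [0.5546, -0.0923, 0.0576]
tcp_rot: [0.309, 0.951, 0.0, -0.0]
wrist_force: [0.2, 1.0, -0.4]
grip_width: 0.0854
gripper_force: 0.0
```

Request:
step_arm(
  plan=[
    {"travel": [0, 0, 0.03], "angular": [0, 0, 0]},
    {"travel": [0, 0, 0.08], "angular": [0, 0, 0]},
    {"travel": [0, 0, 0.14], "angular": [0, 0, 0]},
    {"travel": [0, 0, 0.2], "angular": [0, 0, 0]},
    {"travel": [0, 0, 0.26], "angular": [0, 0, 0]},
    {"travel": [0, 0, 0.32], "angular": [0, 0, 0]},
    {"travel": [0, 0, 0.365], "angular": [0, 0, 0]},
    {"travel": [0, 0, 0.365], "angular": [0, 0, 0]},
    {"travel": [0, 0, 0.365], "angular": [0, 0, 0]},
  ],
)

```text
time_s: 18.28
tcp_pos: [0.5555, -0.0924, 0.2417]
tcp_rot: [0.309, 0.951, 0.0, 0.002]
wrist_force: [0.3, 1.0, -0.7]
grip_width: 0.0855
gripper_force: 0.0
```

Run:
```python
from h import *
s=manip.sense();print(s["time_s"],s["tcp_pos"],s["grip_width"])
T=wpose();im=eyes.camera("wrist");cv2.imwrite("pics/w9raw.png",im)
sc=eyes.camera("scene");cv2.imwrite("pics/scene9.png",sc)
big=cv2.resize(im[150:344,190:330],None,fx=3,fy=3,interpolation=cv2.INTER_CUBIC)
c=cv2.resize(sc[120:300,150:370],(356,291),interpolation=cv2.INTER_CUBIC)
cv2.imwrite("pics/f9.png",np.hstack([big,cv2.copyMakeBorder(c,0,big.shape[0]-291,0,0,0)]))
g=cv2.cvtColor(im,6)
print(g[255:300,248].tolist());print(g[255:285,277].tolist())
```

```text
18.2833 [ 0.55548408 -0.09242221  0.24170671] 0.085465066872743
[2, 17, 22, 14, 22, 27, 30, 62, 202, 233, 228, 225, 225, 227, 227, 227, 226, 225, 225, 223, 216, 220, 227, 227, 226, 225, 224, 225, 226, 227, 225, 225, 224, 224, 224, 227, 223, 122, 125, 91, 77, 86, 82, 76, 99]
[219, 219, 221, 227, 212, 113, 0, 14, 35, 25, 35, 210, 227, 220, 219, 219, 220, 219, 219, 219, 220, 221, 220, 220, 219, 220, 221, 221, 220, 221]
```

View pics/f9.png

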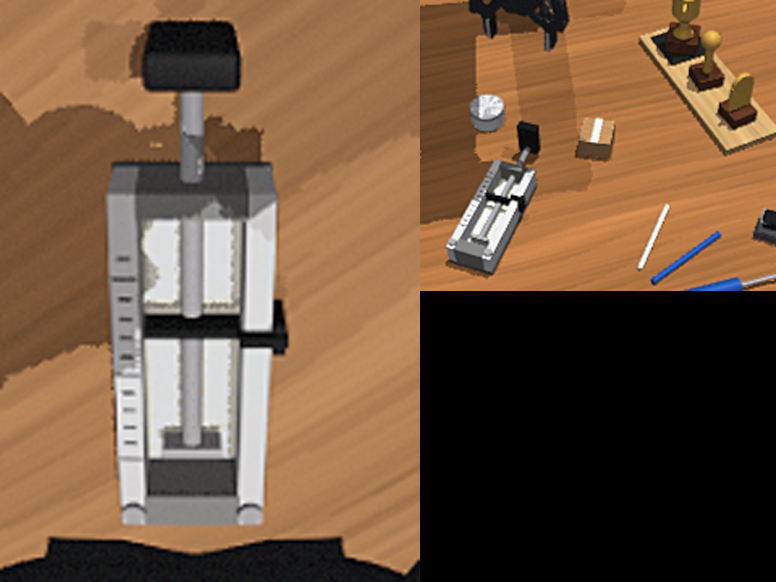

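Run:
```python
from h import *
T=wpose()
print(w2g(wonz(T,248,262.4,.041)),w2g(wonz(T,277,265.55,.051)))
print(w2g(wonz(T,277,265.55,.051)),eyes.recognise("scene","cup")[:1])
```

```text
[130.27087624  -8.31307468] [129.21309424  29.85943217]
[129.21309424  29.85943217] [{'rect': [302.7, 111.8, 321.2, 156.4], 'conf': 0.62}]
```

Pointer and mark agree within about 1 mm, the tab is home, and the cup stands on the pad, so I'm handing in.

```bash
python3 -c "
from plant import manip
print(manip.job_done())"
```

```text
the job is handed in; nothing more can be done
None
```

The job is handed in, with no verdict returned: the cup is upright on the pad and let go, the pointer reads about 1 mm from the set mark on the wrist camera, and the tab was eased back to its home stop and released.

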